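# Seat the keyed hub on the leaning gearmotor shaft

### The job

Pick up the flanged metal hub and fit it on the gearmotor's leaning shaft, flange first; turn it by feel until the key inside its bore drops into the shaft's keyway, then slide it fully home against the gearbox and let go. Do not force it, and leave the other things on the bench where they are.

Things in the scene. Friction and masses are not known exactly. Their poses are not given: they have to be found in the camera images.
- keyed_hub: Loose aluminium hub standing upright on the bench, any yaw, 42 mm tall, 0.17 to 0.35 kg. Origin: centre of its underside, z up its axis. Lowest 8 mm: flange 64 mm across; above it a round boss 50 mm across (grip this, z = 8 to 42 mm). A 32.4 mm bore runs right through, chamfered 3 mm at the flange end.
- key (a point): On the hub, 10 mm from its axis on its +x side, at z = 24 mm: inner lower edge of the key, a steel tab 8 mm wide that stands 6 mm into the bore from z = 24 to 40.5 mm (its lowest 3 mm narrow to 6 mm wide). Below z = 24 mm the bore is plain round. Axes as the hub's.
- seat (a point): On the fixed gearmotor, 105 mm above the bench: centre of the round bearing face, 54 mm across, out of which the shaft rises; the gearbox around it is a flat 100 x 84 mm face 7 mm lower. z points out along the shaft, which leans 32 degrees from vertical towards the robot; x points uphill, away from the robot, where the motor lies. Fully home the hub's origin is here.
- shaft_end (a point): Centre of the flat end of the steel shaft, 42 mm out along z from the seat; axes as the seat's. Shaft 30 mm across, 1.5 mm end chamfer. A keyway 10.5 mm wide, 6.4 mm deep runs its whole length, open at the end. It faces x, or up to 0.65 rad to either side of x about z: unknown, not reported, to be found by touch.
- gearmotor: The gearmotor's foot plate, fixed to the bench, 160 x 92 mm, origin under the seat on the bench, z up. Its shaft is locked and does not turn. With the key not over the keyway, the key stops on the shaft's end with the hub's origin 18 mm short of the seat; over the keyway the hub can slide on until its flange meets the seat, its top then level with the shaft end.
- tin_tuna: Bystander: low food tin, 86 mm across, 40 mm tall, origin centre of underside.
- black_tape: Bystander: small roll of black tape lying flat, 52 mm across, 18 mm tall, origin centre of underside.
- spanner_2: Bystander: spanner lying flat, 164 mm long along its y, 9 mm thick, origin centre of underside.
- tin_small: Bystander: small food tin, 57 mm across, 72 mm tall, origin centre of underside.
- flat_bar: Bystander: rusty flat steel bar, 120 mm long along its y, 22 mm wide, 6 mm thick, origin centre of underside.
There are look-alikes about, which are no part of the job. What is shaped like the keyed_hub but red is not meant.

How it is judged:
On the way:
1. the hub is on the shaft, upright along it, its flange past the shaft's end but not yet home (z of keyed_hub in the frame of seat between 0.008 and 0.034 m and x of keyed_hub in the frame of seat between -0.005 and 0.005 m and y of keyed_hub in the frame of seat between -0.005 and 0.005 m).
At the end, for the whole second after the job is handed in: The hub is on the shaft, flange down, its underside within 3 mm of the seat face and its axis within 4 mm and 0.08 rad of the shaft's (possible only with the key in the keyway), released and at rest (z of keyed_hub in the frame of seat between -0.003 and 0.003 m and x of keyed_hub in the frame of seat between -0.004 and 0.004 m and y of keyed_hub in the frame of seat between -0.004 and 0.004 m and angle between the z axis of keyed_hub and the z axis of seat, either way round below 0.08 rad and linear speed of keyed_hub below 0.02 m/s); the robot touches nothing.
It fails at once if the hub is forced: more than 100 N between hub and gearmotor (contact force between keyed_hub and gearmotor above 100 N).
It fails at once if a bystander is moved by more than 30 mm (distance of any of tin_tuna, black_tape, spanner_2, tin_small, flat_bar from where it was at the start of the episode above 0.03 m).
It also fails if it takes over 58 s, if anything falls off the work surface, if the arm or the gripper's body presses on something with over 40 N, if the wrist force passes 120 N, or if a joint passes its speed limit or range.

### The arm

A 6-joint arm with a two-finger parallel gripper is mounted at the origin on a cart in front of the work surface, level with it; the furniture and walls round the work are solid. World frame = base frame: x ahead of the robot, y to its left, z up, the work surface at z = 0. Lengths are in m, angles in rad, forces in N, time in s.
With the tool pointing down it reaches from about 0.35 to 0.975 m from the base axis. Payload 4.9 kg.
Tool frame: the origin (TCP) lies at the very end of the fingers, on their centre line; the grasp point (between the pads) lies 19 mm behind it (ctrl.grasp_offset is the distance from the TCP to the grasp point, in m); z points along the fingers, y is the line along which they close (so a half turn about z gives the same grasp; the last joint's range is limited). The gripper opens to 85 mm and grips with 20 to 120 N. Pads are 22 mm wide; open, the fingers measure 114 mm over their backs; the gripper's body (76 mm by 85 mm) begins 54 mm behind the grasp point. The pads swing forward as they close: fully open they stand 13 mm farther back than shut.
Start: joints at [1.131, 0.053, 1.613, -0, 1.476, -0.119], TCP at [0.197, 0.593, 0.231] pointing down, gripper open.
Joint ranges: [-3.01, 3.01], [-1.01, 2.22], [0.06, 2.58], [-1.02, 4.17], [0.09, 2.62], [-3.14, 3.14]. Speed limits (rad/s): [2.57, 2.57, 3.14, 3.14, 3.14, 3.14].

### API

Orientations are given as a rotation vector (axis times angle).
In Python, from station import ctrl, optics gives the robot as it stands.
- The arm moves only by the shell command python3 -m handwheel 'ROWS' [OPENING] [FORCE]. ROWS is JSON, a list of rows, each an object of numbers: "tx", "ty", "tz": the shift along the tool's x, y, z in mm; "roll": the turn about the tool's z in rad. A call has 1 to 12 rows; each row shifts and turns the commanded pose from where the row before left it, along the tool's axes as they then stand; what a row does not reach is not made up. A row lasts 1/12 s, in which the tool goes at most 41.7 mm and 7.16 degrees, less where a joint would pass 70% of its speed; a pose out of reach is approached as far as the arm can. A call with a gripper value outside its range is refused whole. OPENING is the finger opening in mm, from 0 to 85.4, set as the call begins (- or left out, the last holds). The fingers move at their own pace and stop on an object; FORCE is the grip in N (left out, the last holds). Time passes only in rows, so rows that do not move let the fingers close. It gives the time, the measured TCP pose, the force, the opening and the grip force at its end, in the units of the state.
- ctrl.get_obs(): the state, without advancing time (a new reading comes with each control period).
- optics.get_image(name): name is "scene" or "top"; returns (picture, depth): 384x512x3 uint8, red, green, blue; 384x512 float32, m along the optical axis (not along the pixel's ray), 0 where there is no reading.
- optics.camera_params(name): a dict with "mtx" (3x3 intrinsics, pixels), "k1" (the pictures are not rectified: a ray, as slopes to the right and down, at radius r is drawn at 1 + k1 r^2 times it, then the intrinsics apply), "extrinsics" (4x4, takes a point from camera to world coordinates). Camera axes: x right, y down, z forward; pixel columns grow to the right and rows downward; lengths in m; the calibration is good to about 2 mm. A picture is of the moment at which its call begins. camera_params takes no time and is no camera call.
- ctrl.finish_job(): hands the job in; it is judged then, once.
The state is a dict: "t": time; "q": joint angles; "dq": joint speeds; "effort": joint torques, N m; "tool_pos": TCP position; "tool_rot": TCP orientation; "contact_force": force on the tool from outside, world axes, zero at the start; "wrist_torque": the same for the moment, N m; "opening": finger opening in m; "grip_force": force on a finger pad.
Only numpy, scipy, OpenCV 4.12 (cv2) and the standard library are available. Lean on these libraries where they do the work, as an engineer would, in place of code of your own. Each camera call takes 0.05 s, during which the arm holds its last target. There are 200 camera calls.

## Working session

There is one attempt and no reset: what is moved stays moved. The work goes in short steps, Python scripts to look and compute and a shell command to move; the robot and the scene stay as the last step left them, time stands still between calls to the robot, and variables do not carry over. Pictures are saved under pics/ and viewed, at most 10 in all, crops included, and the job is handed in when it is done.

```bash
ls; mkdir -p pics; python3 - <<'E'
from station import ctrl, optics
import cv2, numpy as np
for n in ("scene","top"):
    p,d=optics.get_image(n); np.savez(f"{n}.npz",p=p,d=d)
    c=optics.camera_params(n); print(n,c)
    cv2.imwrite(f"pics/{n}0.png",p[:,:,::-1])
print(ctrl.get_obs())
E
```

```text
pics
scene {'mtx': array([[363.44134826,   0.        , 261.33625695],
       [  0.        , 363.44134826, 189.49332834],
       [  0.        ,   0.        ,   1.        ]]), 'k1': -0.07249766373312626, 'extrinsics': array([[ 0.90994581, -0.3131324 ,  0.27193145,  0.2429517 ],
       [-0.41442142, -0.66135966,  0.6251866 , -0.34737997],
       [-0.01592169, -0.68158015, -0.73157023,  0.82730411],
       [ 0.        ,  0.        ,  0.        ,  1.        ]])}
top {'mtx': array([[469.31234311,   0.        , 253.6500604 ],
       [  0.        , 469.31234311, 184.13918266],
       [  0.        ,   0.        ,   1.        ]]), 'k1': -0.04078057226310677, 'extrinsics': array([[-0.00246846, -0.99193622,  0.126714  ,  0.35766575],
       [-0.99961099,  0.00596784,  0.02724417,  0.21949499],
       [-0.02778068, -0.12659746, -0.99156508,  1.27423936],
       [ 0.        ,  0.        ,  0.        ,  1.        ]])}
{'t': 0.1, 'q': array([ 1.13100676e+00,  5.32849329e-02,  1.61416008e+00, -3.11735410e-05,
        1.47602120e+00, -1.18992785e-01]), 'dq': array([-0.00114118, -0.00059354, -0.00250972, -0.00093462, -0.00262557,
        0.00095872]), 'effort': array([ 6.01019456e-04, -3.94909286e+01, -3.71361208e+01, -1.77637003e-04,
        3.92885602e-03,  6.14706119e-05]), 'tool_pos': array([0.19683521, 0.59259308, 0.23018761]), 'tool_rot': array([-5.01665889e-01, -3.10078522e+00,  2.84186952e-03]), 'contact_force': array([-0.43139947, -0.31296829, -0.12384306]), 'wrist_torque': array([-0.01203376, -0.02553703,  0.07600068]), 'grip_force': 0.0, 'opening': 0.08547126991269004}
```

View pics/scene0.png

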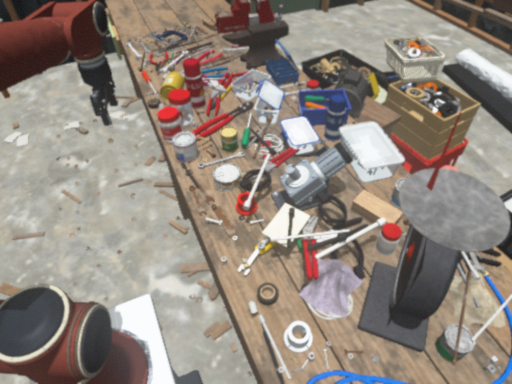

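View pics/top0.png

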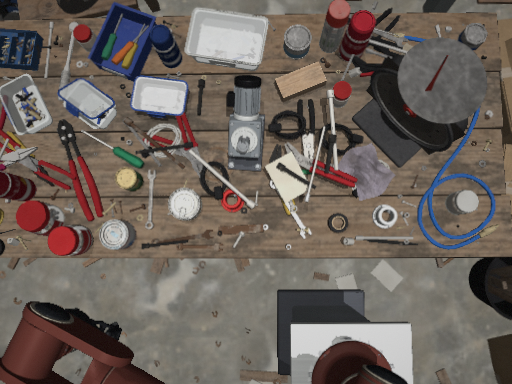

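The hub is at top (385,215) / scene (298,335). The gearmotor is at top (245,140) / scene (303,180). The red look-alike is at top (232,200). Next I'll zoom in and measure.

```bash
cat > h.py <<'E'
import numpy as np, cv2
from station import optics
def pts(n,d):
    c=optics.camera_params(n); K=c["mtx"]; k=c["k1"]; T=c["extrinsics"]
    v,u=np.mgrid[:384,:512]
    X=(u-K[0,2])/K[0,0]; Y=(v-K[1,2])/K[1,1]
    rd=np.hypot(X,Y); r=rd.copy()
    for _ in range(20): r=rd/(1+k*r*r)
    s=np.where(rd>0,r/np.maximum(rd,1e-9),1)
    P=np.stack([X*s*d,Y*s*d,d],-1)
    return P@T[:3,:3].T+T[:3,3]
E
python3 - <<'E'
import numpy as np,cv2
from h import *
S=np.load("scene.npz");T=np.load("top.npz")
def crop(im,u,v,w,s): return cv2.resize(im[v-w:v+w,u-w:u+w,::-1],(s,s),interpolation=cv2.INTER_CUBIC)
a=np.hstack([crop(T['p'],385,215,20,390),crop(S['p'],298,335,25,390)])
cv2.imwrite("pics/hub.png",a)
b=np.hstack([crop(T['p'],245,135,40,390),crop(S['p'],305,180,40,390)])
cv2.imwrite("pics/gear.png",b)
for n,D,u,v,w in(("top",T,385,215,22),("scene",S,298,335,25)):
    P=pts(n,D['d'])[v-w:v+w,u-w:u+w].reshape(-1,3)
    for lo,hi in((.037,.047),(.004,.012)):
        m=(P[:,2]>lo)&(P[:,2]<hi); q=P[m]
        (c,r)=cv2.minEnclosingCircle(q[:,:2].astype(np.float32)) if m.sum()>3 else (None,None)
        print(n,lo,m.sum(),q.mean(0),c,r)
# gearmotor
P=pts("top",T['d']);
print(P[125:160:5,245].round(3)); 
for n,D,(u0,u1,v0,v1) in(("top",T,(222,268,110,170)),("scene",S,(275,330,160,215))):
    P=pts(n,D['d']);Q=P[v0:v1,u0:u1]; print(n); print((Q[::4,::4,2]*1000).astype(int))
E
```

```text
top 0.037 169 [ 0.43092984 -0.0966631   0.04160899] (0.430732399225235, -0.09663655608892441) 0.025660868734121323
top 0.004 222 [ 0.43229247 -0.10269611  0.00710922] (0.43813782930374146, -0.09661728143692017) 0.08009182661771774
scene 0.037 263 [ 0.43290481 -0.09858107  0.04218919] (0.45316872000694275, -0.0881127193570137) 0.047830596566200256
scene 0.004 273 [ 0.42039591 -0.10740686  0.00802215] (0.4322621524333954, -0.09543630480766296) 0.07304418087005615
[[0.656 0.273 0.12 ]
 [0.643 0.273 0.12 ]
 [0.632 0.273 0.113]
 [0.617 0.273 0.12 ]
 [0.6   0.272 0.142]
 [0.588 0.272 0.137]
 [0.587 0.275 0.079]]
top
[[   2    0    0  118  131  133  134  128  123  102    0    2]
 [   0    0    0  113  123  126  124  125  117  108    0   -4]
 [   0   -5  103  108  116  126  125  122  117   99   86   -2]
 [  -1   -6  120  119  122  119  125  123  121  119   82    4]
 [   0    2  113  117 1274  121  120  120  115  124   75   -4]
 [  -4   -8  110  113  121  119  117  118  115  112   68   -9]
 [   0    2  107  109  109  115  115  112  113  108    5   -3]
 [   0    1  102  110  110  109  126  108
[... 596 characters left out ...]
0   2   0 144 145 113 118 119 124 124 125 128 126]
 [ -1   0   1 135 140 136 126 115 119 122 124 119 117 116]
 [  2   1  80  91 119 121 117 827 118 119 123 117 110 101]
 [  1   3  81  88  94  99 104 111 110 112 115 107  92  78]
 [  2   1  75  78  88  95 101 105 105 101  97  92  89  59]
 [  2   3   2  78  83  87  92  93  90  84  80  76  71  44]
 [ 17   9   9  72  82  84  84  78  73  66  64  88  87  25]
 [ 10   8   6   8  74  70  65  60  60  48  23  82  84  82]
 [  6   8   8   8  11  54  50  43  35  33   9   8  82  77]
 [  0   9   8  75   9  14  28  10   9   9   9  58   3   1]
 [  0   8  69  71  89  72   9   7   6   1   0  54  66  -2]
 [  1  65  66  68  84  73  73  73   0   0  -1  50  63   1]]
```

View pics/hub.png

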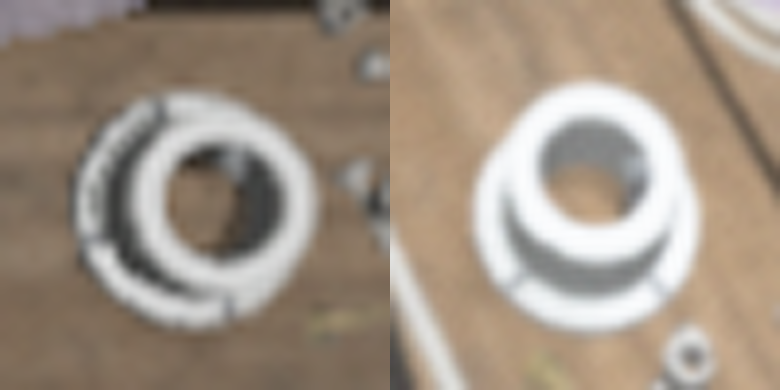

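View pics/gear.png

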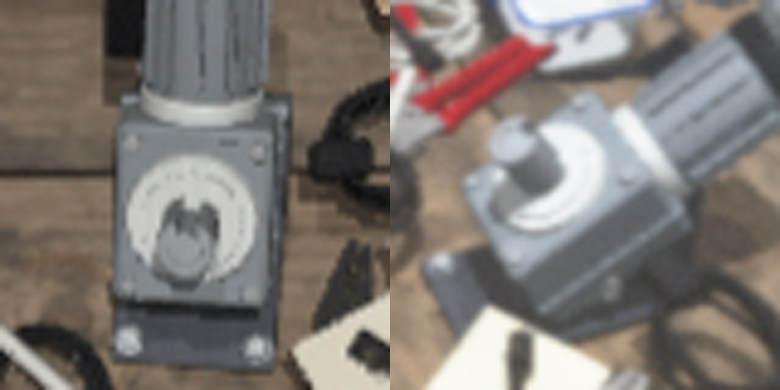

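The hub stands at about (0.431,-0.097), with its key tab at about -y/+x (crop left (237,160), right (637,165)). The shaft end is near gear crop (188,250). Next I'll fit the shaft axis and the key yaw, and work out the tool axes.

```bash
cat >> h.py <<'E'
from scipy.spatial.transform import Rotation as Ro
from scipy.optimize import least_squares
def proj(n,X):
    c=optics.camera_params(n); K=c["mtx"]; T=c["extrinsics"]
    p=(np.atleast_2d(X)-T[:3,3])@T[:3,:3]
    s=p[:,:2]/p[:,2:]; s=s*(1+c["k1"]*(s**2).sum(1,keepdims=True))
    return s*K[0,0]+K[:2,2]
def seatR(yaw):  # yaw of uphill x
    return (Ro.from_euler('z',yaw)*Ro.from_euler('y',-np.radians(32))).as_matrix()
E
python3 - <<'E'
from h import *
from station import ctrl
S=np.load("scene.npz");T=np.load("top.npz")
o=ctrl.get_obs(); print(Ro.from_rotvec(o['tool_rot']).as_matrix().round(4).tolist())
pt=pts("top",T['d']); ps=pts("scene",S['d'])
# plane of gearbox face from top pts
A=[pt[110:165,222:268].reshape(-1,3),ps[160:215,275:330].reshape(-1,3)]
for n,Q in zip("ts",A):
    Q=Q[(Q[:,2]>.07)&(Q[:,2]<.128)]
    best=None
    rng=np.random.default_rng(0)
    for i in range(3000):
        a=Q[rng.choice(len(Q),3,False)]; nn=np.cross(a[1]-a[0],a[2]-a[0]); l=np.linalg.norm(nn)
        if l<1e-5: continue
        nn/=l; nn*=np.sign(nn[2]); 
        if nn[2]<.75: continue
        m=abs((Q-a[0])@nn)<.003
        if best is None or m.sum()>best.sum(): best=m
    c=Q[best].mean(0); nn=np.linalg.svd(Q[best]-c)[2][2]; nn*=np.sign(nn[2])
    print(n,best.sum(),c,nn,"lean",np.degrees(np.arccos(nn[2])),"yaw",np.arctan2(-nn[1],-nn[0]))
# shaft end points: project out
for n,Q in zip("ts",A):
    q=Q[(Q[:,2]>.128)&(Q[:,2]<.152)&(Q[:,0]<.62)]; print(n,len(q),q.mean(0),q.min(0),q.max(0))
# footprint of gearbox plate: bolts etc; plate points z 3..14mm near
# key yaw: predicted pixels of key top centre for yaw candidates
h=np.array([.4317,-.0972,0])
for y in np.arange(-.8,.3,.1):
    k=h+[11.5e-3*np.cos(y),11.5e-3*np.sin(y),.0405]
    a=proj("top",k)[0]; b=proj("scene",k)[0]
    print(round(y,2),((a-[365,195])*9.75).round(),((b-[273,310])*7.8+[390,0]).round())
print(((proj("top",h+[0,0,.042])-[365,195])*9.75),((proj("scene",h+[0,0,.042])-[273,310])*7.8+[390,0]))
E
```

```text
[[-0.949, 0.3153, -0.0008], [0.3153, 0.949, -0.0017], [0.0002, -0.0019, -1.0]]
t 548 [0.62813792 0.27512634 0.10221412] [-0.52279278  0.02129399  0.8521938 ] lean 31.548912891133263 yaw -0.0407087167521342
s 397 [0.62531976 0.26041745 0.10034863] [-0.52604737  0.02905478  0.84995882] lean 31.792809834441453 yaw -0.0551761984471044
t 125 [0.60004942 0.27787375 0.13892622] [0.58569464 0.2642022  0.12803166] [0.61798811 0.29166808 0.14838773]
s 104 [0.6025068  0.27315532 0.13899725] [0.58809547 0.26037803 0.12802556] [0.61922922 0.2914638  0.14884423]
-0.8 [250. 165.] [626. 188.]
-0.7 [247. 162.] [628. 185.]
-0.6 [243. 160.] [628. 181.]
-0.5 [240. 158.] [628. 177.]
-0.4 [236. 156.] [628. 173.]
-0.3 [232. 154.] [627. 169.]
-0.2 [227. 153.] [626. 165.]
-0.1 [223. 153.] [625. 161.]
-0.0 [219. 153.] [623. 157.]
0.1 [215. 153.] [621. 154.]
0.2 [210. 153.] [619. 150.]
[[221.96781205 194.96701066]] [[587.4596794 172.2305348]]
```

```bash
python3 -m handwheel '[{"tz":-41},{"tz":-41},{"tz":-41},{"tz":-41},{"tz":-41},{"tz":-41},{"tz":-41},{"tz":-41},{"tz":-41},{"tz":-41}]'; python3 -c "
from station import ctrl
print(ctrl.get_obs()['q'])"
```

```text
[ 1.13100676e+00  5.32849329e-02  1.61416008e+00 -3.11735410e-05
  1.47602120e+00 -1.18992785e-01]$[0]: bad value
```

```bash
python3 -m handwheel '[{"tx":0,"ty":0,"tz":-40,"roll":0},{"tx":0,"ty":0,"tz":-40,"roll":0},{"tx":0,"ty":0,"tz":-40,"roll":0},{"tx":0,"ty":0,"tz":-40,"roll":0},{"tx":0,"ty":0,"tz":-40,"roll":0},{"tx":0,"ty":0,"tz":-40,"roll":0}]'; python3 -c "
from station import ctrl
print(ctrl.get_obs()['q'])"
```

```text
t: 0.6
tool_pos: [0.1969, 0.5927, 0.4727]
tool_rot: [-0.502, -3.101, 0.001]
contact_force: [0.7, 0.6, -0.9]
opening: 0.0857
grip_force: 0.0
[ 1.13101213e+00  2.16887296e-02  1.25063841e+00 -1.05978477e-05
  1.87008129e+00 -1.19033150e-01]
```

```bash
python3 -m handwheel '[{"ty":41,"tx":0,"tz":0,"roll":0},{"ty":41,"tx":0,"tz":0,"roll":0},{"ty":41,"tx":0,"tz":0,"roll":0},{"ty":41,"tx":0,"tz":0,"roll":0},{"ty":41,"tx":0,"tz":0,"roll":0},{"ty":41,"tx":0,"tz":0,"roll":0},{"ty":41,"tx":0,"tz":0,"roll":0},{"ty":41,"tx":0,"tz":0,"roll":0},{"ty":41,"tx":0,"tz":0,"roll":0},{"ty":41,"tx":0,"tz":0,"roll":0},{"ty":41,"tx":0,"tz":0,"roll":0},{"ty":41,"tx":0,"tz":0,"roll":0}]'; python3 -c "
from station import ctrl
print(ctrl.get_obs()['q'])"
```

```text
t: 1.6
tool_pos: [0.3045, 0.9154, 0.4098]
tool_rot: [0.499, 3.083, 0.146]
contact_force: [0.0, 0.3, 1.4]
opening: 0.0853
grip_force: 0.0
[ 1.17036847  0.99599421  0.05784681  0.0085581   1.99347141 -0.07574991]
```

It tilts at the reach limit, and the tilt persists. I'll keep pushing to see whether it builds up.

```bash
python3 -m handwheel '[{"ty":41,"tx":0,"tz":0,"roll":0},{"ty":41,"tx":0,"tz":0,"roll":0},{"ty":41,"tx":0,"tz":0,"roll":0},{"ty":41,"tx":0,"tz":0,"roll":0},{"ty":41,"tx":0,"tz":0,"roll":0},{"ty":41,"tx":0,"tz":0,"roll":0}]'; python3 -c "
from station import ctrl
print(ctrl.get_obs()['q'])"
```

```text
t: 2.1
tool_pos: [0.3238, 0.9734, 0.3681]
tool_rot: [0.492, 3.043, 0.363]
contact_force: [0.1, 0.2, -0.5]
opening: 0.0856
grip_force: 0.0
[ 1.172262    1.047366    0.05728947  0.0189151   1.79995573 -0.07119171]
```

Pushing at the reach limit tilts the tool outward and pulling at the inner limit should tilt it back. That gives me the 32° lean with the hub in hand. Next step is a helper, a finer shaft fit, and a retreat.

```bash
cat >> h.py <<'E'
def st():
    from station import ctrl
    o=ctrl.get_obs(); R=Ro.from_rotvec(o['tool_rot']).as_matrix()
    z=R[:,2]; f=o['contact_force']
    print("t",round(o['t'],2),"p",o['tool_pos'].round(4),"q",o['q'].round(3),"open",round(o['opening']*1000,1),"grip",round(o['grip_force'],1),
     "\nz",z.round(3),"tilt",round(np.hypot(*z[:2]),3),"tiltyaw",round(np.arctan2(z[1],z[0]),3),"yaxis",R[:,1].round(3),"F",f.round(1),"Ftool",(R.T@f).round(1),"Mtool",(R.T@o['wrist_torque']).round(2))
    return o,R
def go(target,verbose=True):
    o,R=st(); d=R.T@(np.asarray(target)-o['tool_pos'])*1000
    print("tool shift mm",d.round(1)); return d
E
python3 - <<'E'
from h import *
S=np.load("scene.npz");T=np.load("top.npz")
pt=pts("top",T['d'])[110:165,222:268].reshape(-1,3); ps=pts("scene",S['d'])[150:215,275:330].reshape(-1,3)
def res(p,Q,yaw):
    R=seatR(yaw); l=(Q-[p[0],p[1],.105])@R
    r=np.hypot(l[:,0],l[:,1]); dz=l[:,2]
    m=(dz>9)&0
    # sdf of shaft and of faces
    a=r-.015; b=dz-.042; sh=np.hypot(np.maximum(a,0),np.maximum(b,0))+np.minimum(np.maximum(a,b),0)
    a=r-.027; b=dz; be=np.hypot(np.maximum(a,0),np.maximum(b,0))+np.minimum(np.maximum(a,b),0)
    bx=np.maximum(abs(l[:,0])-.05,abs(l[:,1])-.042); b=dz+.007; g=np.hypot(np.maximum(bx,0),np.maximum(b,0))+np.minimum(np.maximum(bx,b),0)
    return np.minimum(np.minimum(sh,be),g)
for n,Q in(("top",pt),("scene",ps)):
    Q=Q[(Q[:,2]>.06)&(Q[:,2]<.155)&(Q[:,0]<.66)]
    f=lambda v:res(v[:2],Q,v[2])
    s=least_squares(f,[.6195,.275,-.045],loss='cauchy',f_scale=.002)
    print(n,len(Q),s.x,np.median(abs(f(s.x))))
st()
E
python3 -m handwheel '[{"ty":-41,"tx":0,"tz":0,"roll":0},{"ty":-41,"tx":0,"tz":0,"roll":0},{"ty":-41,"tx":0,"tz":0,"roll":0},{"ty":-41,"tx":0,"tz":0,"roll":0},{"ty":-41,"tx":0,"tz":0,"roll":0},{"ty":-41,"tx":0,"tz":0,"roll":0},{"ty":-41,"tx":0,"tz":0,"roll":0},{"ty":-41,"tx":0,"tz":0,"roll":0},{"ty":-41,"tx":0,"tz":-5,"roll":0},{"ty":-41,"tx":0,"tz":-5,"roll":0},{"ty":-41,"tx":0,"tz":-5,"roll":0},{"ty":-41,"tx":0,"tz":-5,"roll":0}]'; python3 -c "
from h import *; st()"
```

```text
top 1112 [ 0.61866067  0.27667453 -0.06577615] 0.0015862648207152323
scene 1264 [ 0.62080294  0.27638317 -0.08391258] 0.0016524856985304752
t 2.1 p [0.3238 0.9734 0.3681] q [ 1.172  1.047  0.057  0.019  1.8   -0.071] open 85.6 grip 0.0 
z [ 0.074  0.223 -0.972] tilt 0.235 tiltyaw 1.251 yaxis [0.307 0.922 0.235] F [ 0.1  0.2 -0.5] Ftool [0.  0.1 0.5] Mtool [0.12 0.01 0.03]
t: 3.1
tool_pos: [0.1886, 0.565, 0.2883]
tool_rot: [0.492, 3.043, 0.364]
contact_force: [-0.6, -0.2, 0.3]
opening: 0.0851
grip_force: 0.0
t 3.1 p [0.1886 0.565  0.2883] q [ 1.108 -0.201  1.772  0.035  1.335 -0.146] open 85.1 grip 0.0 
z [ 0.074  0.224 -0.972] tilt 0.236 tiltyaw 1.251 yaxis [0.306 0.922 0.236] F [-0.6 -0.2  0.3] Ftool [ 0.5 -0.3 -0.4] Mtool [ 0.13  0.02 -0.04]
```

```bash
python3 -m handwheel '[{"ty":-40,"tx":0,"tz":-10,"roll":0},{"ty":-40,"tx":0,"tz":-10,"roll":0},{"ty":-40,"tx":0,"tz":-10,"roll":0},{"ty":-40,"tx":0,"tz":-10,"roll":0},{"ty":-40,"tx":0,"tz":-10,"roll":0},{"ty":-40,"tx":0,"tz":-10,"roll":0},{"ty":-40,"tx":0,"tz":-10,"roll":0}]'; python3 -c "
from h import *; st()"
```

```text
t: 3.68
tool_pos: [0.1015, 0.3037, 0.2916]
tool_rot: [0.492, 3.05, 0.341]
contact_force: [-31.4, -49.9, 13.9]
opening: 0.0854
grip_force: 0.0
t 3.68 p [0.1015 0.3037 0.2916] q [ 0.955 -1.012  2.264  0.067  1.677 -0.282] open 85.4 grip 0.0 
z [ 0.067  0.21  -0.975] tilt 0.22 tiltyaw 1.261 yaxis [0.307 0.926 0.22 ] F [-31.4 -49.9  13.9] Ftool [ 14.1 -52.7 -26.1] Mtool [ 2.44  0.53 -0.  ]
```

```bash
python3 -m handwheel '[{"ty":0,"tx":0,"tz":0,"roll":0}]'; python3 -c "
from h import *; st()"
```

```text
t: 3.77
tool_pos: [0.1024, 0.304, 0.2894]
tool_rot: [0.496, 3.05, 0.338]
contact_force: [0.7, 0.4, -1.5]
opening: 0.0852
grip_force: 0.0
t 3.77 p [0.1024 0.304  0.2894] q [ 0.953 -1.009  2.266  0.066  1.674 -0.282] open 85.2 grip 0.0 
z [ 0.067  0.208 -0.976] tilt 0.218 tiltyaw 1.259 yaxis [0.309 0.926 0.218] F [ 0.7  0.4 -1.5] Ftool [-0.5  0.3  1.6] Mtool [ 0.1  -0.05 -0.01]
```

```bash
python3 -m handwheel '[{"ty":-10,"tx":0,"tz":-2,"roll":0},{"ty":-20,"tx":0,"tz":-4,"roll":0},{"ty":-20,"tx":0,"tz":-4,"roll":0},{"ty":-20,"tx":0,"tz":-4,"roll":0},{"ty":-20,"tx":0,"tz":-4,"roll":0},{"ty":-20,"tx":0,"tz":-4,"roll":0},{"ty":-10,"tx":0,"tz":-2,"roll":0},{"ty":0,"tx":0,"tz":0,"roll":0}]'; python3 -c "
from h import *; st()"
```

```text
t: 4.43
tool_pos: [0.0958, 0.2829, 0.3117]
tool_rot: [0.496, 3.067, 0.242]
contact_force: [-0.5, -0.4, -0.0]
opening: 0.0851
grip_force: 0.0
t 4.43 p [0.0958 0.2829 0.3117] q [ 0.948 -1.01   2.225  0.048  1.776 -0.289] open 85.1 grip 0.0 
z [ 0.049  0.149 -0.988] tilt 0.157 tiltyaw 1.25 yaxis [0.311 0.937 0.157] F [-0.5 -0.4 -0. ] Ftool [ 0.4 -0.5 -0. ] Mtool [ 0.03 -0.02  0.01]
```

```bash
python3 -m handwheel '[{"ty":-20,"tx":0,"tz":-2,"roll":0},{"ty":-40,"tx":0,"tz":-3,"roll":0},{"ty":-40,"tx":0,"tz":-3,"roll":0},{"ty":-40,"tx":0,"tz":-3,"roll":0},{"ty":-40,"tx":0,"tz":-3,"roll":0},{"ty":-40,"tx":0,"tz":-2,"roll":0},{"ty":-20,"tx":0,"tz":0,"roll":0},{"ty":0,"tx":0,"tz":0,"roll":0}]'; python3 -c "
from h import *; st()"
```

```text
t: 5.1
tool_pos: [0.0829, 0.2357, 0.3486]
tool_rot: [0.502, 3.101, 0.024]
contact_force: [1.2, -0.4, 0.3]
opening: 0.0855
grip_force: 0.0
t 5.1 p [0.0829 0.2357 0.3486] q [ 0.924 -1.01   2.158  0.007  1.981 -0.324] open 85.5 grip 0.0 
z [ 0.003  0.015 -1.   ] tilt 0.015 tiltyaw 1.37 yaxis [0.315 0.949 0.015] F [ 1.2 -0.4  0.3] Ftool [-1.2  0.  -0.3] Mtool [-0.02 -0.02 -0.  ]
```

```bash
python3 - <<'E'
from h import *
o,R=st()
for d in([.035,0,0],[0,-.035,-.017],[0,0,-.03]): print((R.T@np.array(d)*1000).round(1))
E
```

```text
t 5.1 p [0.0829 0.2357 0.3486] q [ 0.924 -1.01   2.158  0.007  1.981 -0.324] open 85.5 grip 0.0 
z [ 0.003  0.015 -1.   ] tilt 0.015 tiltyaw 1.37 yaxis [0.315 0.949 0.015] F [ 1.2 -0.4  0.3] Ftool [-1.2  0.  -0.3] Mtool [-0.02 -0.02 -0.  ]
[-33.2  11.    0.1]
[-11.1 -33.5  16.5]
[-0.1 -0.4 30. ]
```

```bash
python3 -m handwheel '[{"tx":-20,"ty":8,"tz":0,"roll":0},{"tx":-33,"ty":11,"tz":0,"roll":0},{"tx":-33,"ty":11,"tz":0,"roll":0},{"tx":-33,"ty":11,"tz":0,"roll":0},{"tx":-33,"ty":11,"tz":0,"roll":0},{"tx":-33,"ty":11,"tz":0,"roll":0},{"tx":-33,"ty":11,"tz":0,"roll":0},{"tx":-33,"ty":11,"tz":0,"roll":0},{"tx":-33,"ty":11,"tz":0,"roll":0},{"tx":-33,"ty":11,"tz":0,"roll":0},{"tx":-33,"ty":11,"tz":0,"roll":0},{"tx":-11,"ty":-33,"tz":0,"roll":0}]'; python3 -m handwheel '[{"tx":-11,"ty":-33,"tz":16,"roll":0},{"tx":-11,"ty":-33,"tz":16,"roll":0},{"tx":-11,"ty":-33,"tz":16,"roll":0},{"tx":-11,"ty":-33,"tz":16,"roll":0},{"tx":-11,"ty":-33,"tz":16,"roll":0},{"tx":-11,"ty":-33,"tz":16,"roll":0},{"tx":-11,"ty":-33,"tz":16,"roll":0},{"tx":-11,"ty":-33,"tz":16,"roll":0},{"tx":0,"ty":0,"tz":0,"roll":0}]'; python3 -c "
from h import *; go([.4315,-.097,.09])"
```

```text
t: 6.1
tool_pos: [0.4564, 0.2045, 0.3411]
tool_rot: [-0.496, -3.092, -0.017]
contact_force: [0.1, -0.6, -1.5]
opening: 0.0855
grip_force: 0.0
t: 6.85
tool_pos: [0.4504, -0.0777, 0.2113]
tool_rot: [-0.51, -3.093, -0.02]
contact_force: [0.0, 0.5, 0.0]
opening: 0.0854
grip_force: 0.0
t 6.85 p [ 0.4504 -0.0777  0.2113] q [-0.341 -0.351  2.007  0.012  1.494 -1.586] open 85.4 grip 0.0 
z [-0.005  0.014 -1.   ] tilt 0.015 tiltyaw 1.892 yaxis [0.321 0.947 0.012] F [0.  0.5 0. ] Ftool [ 0.1  0.5 -0. ] Mtool [-0.02  0.01  0.02]
tool shift mm [ 10.6 -25.8 121.1]
```

```bash
python3 -m handwheel '[{"tx":4,"ty":-8,"tz":38,"roll":0},{"tx":4,"ty":-8,"tz":38,"roll":0},{"tx":3,"ty":-9,"tz":38,"roll":0},{"tx":0,"ty":0,"tz":7,"roll":0},{"tx":0,"ty":0,"tz":0,"roll":0}]'; python3 - <<'E'
from h import *; go([.4315,-.097,.010])
p,d=optics.get_image("scene"); q,d2=optics.get_image("top")
c=lambda im,u,v,w: cv2.resize(im[v-w:v+w,u-w:u+w,::-1],(390,390),interpolation=cv2.INTER_CUBIC)
cv2.imwrite("pics/pre.png",np.hstack([c(q,385,215,30),c(p,298,325,40)]))
E
```

```text
t: 7.27
tool_pos: [0.4322, -0.0911, 0.0915]
tool_rot: [-0.501, -3.094, -0.025]
contact_force: [-0.4, -0.3, -0.3]
opening: 0.0855
grip_force: 0.0
t 7.27 p [ 0.4322 -0.0911  0.0915] q [-0.386 -0.27   2.152  0.015  1.27  -1.64 ] open 85.5 grip 0.0 
z [-0.005  0.017 -1.   ] tilt 0.018 tiltyaw 1.83 yaxis [0.316 0.949 0.015] F [-0.4 -0.3 -0.3] Ftool [ 0.3 -0.4  0.3] Mtool [ 0.02 -0.06  0.01]
tool shift mm [-2.  -7.1 81.4]
```

View pics/pre.png

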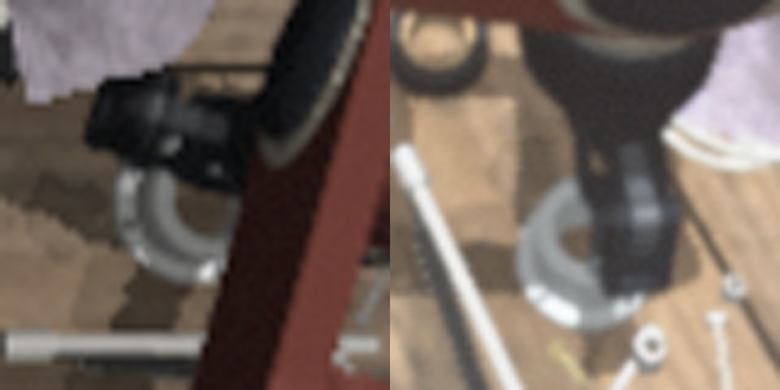

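The gripper sits above the hub (scene crop (580,260)) with the fingers straddling it. I'll descend and close gently.

```bash
python3 -m handwheel '[{"tx":-1,"ty":-4,"tz":30,"roll":0},{"tx":-1,"ty":-3,"tz":25,"roll":0},{"tx":0,"ty":0,"tz":15,"roll":0},{"tx":0,"ty":0,"tz":10,"roll":0},{"tx":0,"ty":0,"tz":0,"roll":0}]'; python3 -m handwheel '[{"tx":0,"ty":0,"tz":0,"roll":0},{"tx":0,"ty":0,"tz":0,"roll":0},{"tx":0,"ty":0,"tz":0,"roll":0},{"tx":0,"ty":0,"tz":0,"roll":0},{"tx":0,"ty":0,"tz":0,"roll":0},{"tx":0,"ty":0,"tz":0,"roll":0},{"tx":0,"ty":0,"tz":0,"roll":0},{"tx":0,"ty":0,"tz":0,"roll":0}]' 40 60; python3 -c "
from h import *; st()"
```

```text
t: 7.78
tool_pos: [0.4353, -0.0983, 0.0151]
tool_rot: [0.5, 3.101, 0.022]
contact_force: [0.6, -0.1, 0.1]
opening: 0.0855
grip_force: 0.0
t: 8.45
tool_pos: [0.4367, -0.0991, 0.0172]
tool_rot: [0.501, 3.097, 0.021]
contact_force: [-0.1, 0.9, 5.8]
opening: 0.048
grip_force: 62.8
t 8.45 p [ 0.4367 -0.0991  0.0172] q [-0.399 -0.137  2.182  0.016  1.096 -1.656] open 48.0 grip 62.8 
z [ 0.006  0.013 -1.   ] tilt 0.014 tiltyaw 1.107 yaxis [0.315 0.949 0.014] F [-0.1  0.9  5.8] Ftool [ 0.4  0.9 -5.8] Mtool [-0.14  0.09 -0.06]
```

```bash
python3 -m handwheel '[{"tx":0,"ty":0,"tz":-20,"roll":0},{"tx":0,"ty":0,"tz":-40,"roll":0},{"tx":0,"ty":0,"tz":-40,"roll":0},{"tx":0,"ty":0,"tz":-40,"roll":0},{"tx":0,"ty":0,"tz":-40,"roll":0},{"tx":0,"ty":0,"tz":-40,"roll":0},{"tx":0,"ty":0,"tz":-40,"roll":0},{"tx":0,"ty":0,"tz":-40,"roll":0},{"tx":0,"ty":0,"tz":-40,"roll":0},{"tx":0,"ty":0,"tz":-40,"roll":0},{"tx":0,"ty":0,"tz":-40,"roll":0},{"tx":0,"ty":0,"tz":0,"roll":0}]' - 80; python3 - <<'E'
from h import *; d=go([.62,-.04,.58]); print(d/40)
o,R=st(); print(R.T@np.array([np.cos(.065),-np.sin(.065),0])*40)
E
```

```text
t: 9.45
tool_pos: [0.4348, -0.1049, 0.4451]
tool_rot: [0.499, 3.086, 0.016]
contact_force: [-1.1, 0.2, -0.9]
opening: 0.0473
grip_force: 83.4
t 9.45 p [ 0.4348 -0.1049  0.4451] q [-0.412 -0.417  1.675  0.014  1.872 -1.658] open 47.3 grip 83.4 
z [ 0.017  0.008 -1.   ] tilt 0.018 tiltyaw 0.426 yaxis [0.315 0.949 0.012] F [-1.1  0.2 -0.9] Ftool [ 1.1 -0.2  0.9] Mtool [ 0.   -0.02 -0.02]
tool shift mm [-157.1  121.6 -131.3]
[-3.92677207  3.0396781  -3.28230562]
t 9.45 p [ 0.4348 -0.1049  0.4451] q [-0.412 -0.417  1.675  0.014  1.872 -1.658] open 47.3 grip 83.4 
z [ 0.017  0.008 -1.   ] tilt 0.018 tiltyaw 0.426 yaxis [0.315 0.949 0.012] F [-1.1  0.2 -0.9] Ftool [ 1.1 -0.2  0.9] Mtool [ 0.   -0.02 -0.02]
[-38.69672042  10.10707685   0.64095751]
```

```bash
python3 -m handwheel '[{"tx":-26,"ty":20,"tz":-22,"roll":0},{"tx":-26,"ty":20,"tz":-22,"roll":0},{"tx":-26,"ty":20,"tz":-22,"roll":0},{"tx":-26,"ty":20,"tz":-22,"roll":0},{"tx":-26,"ty":20,"tz":-22,"roll":0},{"tx":-26,"ty":20,"tz":-22,"roll":0},{"tx":-38,"ty":10,"tz":0,"roll":0},{"tx":-38,"ty":10,"tz":0,"roll":0},{"tx":-38,"ty":10,"tz":0,"roll":0},{"tx":-38,"ty":10,"tz":0,"roll":0},{"tx":-38,"ty":10,"tz":0,"roll":0},{"tx":-38,"ty":10,"tz":0,"roll":0}]'; python3 - <<'E'
from h import *; o,R=st(); print(R.T@np.array([np.cos(.065),-np.sin(.065),0])*40)
p,d=optics.get_image("scene"); cv2.imwrite("pics/held.png",p[:,:,::-1])
E
```

```text
t: 10.45
tool_pos: [0.8354, -0.0553, 0.5659]
tool_rot: [-0.501, -3.101, -0.022]
contact_force: [1.7, -0.1, -0.7]
opening: 0.0473
grip_force: 83.5
t 10.45 p [ 0.8354 -0.0553  0.5659] q [-0.16   0.756  0.156  0.018  2.229 -1.399] open 47.3 grip 83.5 
z [ 0.002  0.014 -1.   ] tilt 0.014 tiltyaw 1.448 yaxis [0.315 0.949 0.014] F [ 1.7 -0.1 -0.7] Ftool [-1.6  0.4  0.7] Mtool [-0.04 -0.12 -0.06]
[-3.87008262e+01  1.01116248e+01  3.30845901e-02]
```

View pics/held.png

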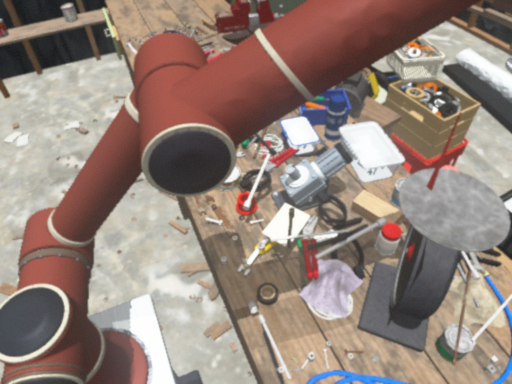

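The hub has gone from the bench at (298,335), so it is held, out of view above. Now I'll push outward at the reach limit to build the tilt.

```bash
python3 -m handwheel '[{"tx":-38,"ty":10,"tz":0,"roll":0},{"tx":-38,"ty":10,"tz":0,"roll":0},{"tx":-38,"ty":10,"tz":0,"roll":0},{"tx":-38,"ty":10,"tz":0,"roll":0},{"tx":-38,"ty":10,"tz":0,"roll":0},{"tx":-38,"ty":10,"tz":0,"roll":0},{"tx":-38,"ty":10,"tz":0,"roll":0},{"tx":-38,"ty":10,"tz":0,"roll":0},{"tx":-38,"ty":10,"tz":0,"roll":0},{"tx":-38,"ty":10,"tz":0,"roll":0},{"tx":0,"ty":0,"tz":0,"roll":0}]'; python3 - <<'E'
from h import *; o,R=st(); print(R.T@np.array([np.cos(.065),-np.sin(.065),0])*40)
E
```

```text
t: 11.42
tool_pos: [0.9738, -0.063, 0.4446]
tool_rot: [0.473, 2.914, 0.049]
contact_force: [-0.3, -0.4, -4.1]
opening: 0.0474
grip_force: 84.2
t 11.42 p [ 0.9738 -0.063   0.4446] q [-0.15   0.961  0.061  0.033  1.93  -1.384] open 47.4 grip 84.2 
z [ 0.191  0.003 -0.982] tilt 0.191 tiltyaw 0.013 yaxis [0.31  0.949 0.063] F [-0.3 -0.4 -4.1] Ftool [ 0.8 -0.8  4. ] Mtool [ 0.04  0.15 -0.04]
[-37.99345571   9.92823371   7.61101166]
```

```bash
python3 -m handwheel '[{"tx":-39,"ty":8,"tz":-8,"roll":0},{"tx":-39,"ty":8,"tz":-8,"roll":0},{"tx":-39,"ty":8,"tz":-8,"roll":0},{"tx":-39,"ty":8,"tz":-8,"roll":0},{"tx":-39,"ty":8,"tz":-8,"roll":0},{"tx":-39,"ty":8,"tz":-8,"roll":0},{"tx":-39,"ty":8,"tz":-8,"roll":0},{"tx":-39,"ty":8,"tz":-8,"roll":0},{"tx":-39,"ty":8,"tz":-8,"roll":0},{"tx":-39,"ty":8,"tz":-8,"roll":0},{"tx":0,"ty":0,"tz":0,"roll":0}]'; python3 - <<'E'
from h import *; o,R=st(); print(R.T@np.array([np.cos(.065),-np.sin(.065),0])*40)
E
```

```text
t: 12.33
tool_pos: [1.0279, -0.0864, 0.489]
tool_rot: [0.436, 2.662, 0.075]
contact_force: [0.1, -0.9, -1.0]
opening: 0.0476
grip_force: 84.3
t 12.33 p [ 1.0279 -0.0864  0.489 ] q [-0.171  0.94   0.055  0.057  1.703 -1.397] open 47.6 grip 84.3 
z [ 0.431 -0.017 -0.902] tilt 0.431 tiltyaw -0.04 yaxis [0.291 0.949 0.121] F [ 0.1 -0.9 -1. ] Ftool [ 0.1 -0.9  1. ] Mtool [0.12 0.36 0.02]
[-34.90500661   9.16181267  17.25403438]
```

```bash
python3 -m handwheel '[{"tx":-39,"ty":6,"tz":-8,"roll":0},{"tx":-39,"ty":6,"tz":-8,"roll":0},{"tx":-39,"ty":6,"tz":-8,"roll":0},{"tx":-39,"ty":6,"tz":-8,"roll":0},{"tx":0,"ty":0,"tz":0,"roll":0}]'; python3 - <<'E'
from h import *; o,R=st(); print(R.T@np.array([np.cos(.065),-np.sin(.065),0])*40)
E
```

```text
t: 12.75
tool_pos: [1.0371, -0.1015, 0.5255]
tool_rot: [0.422, 2.566, 0.082]
contact_force: [-0.4, -0.8, -1.0]
opening: 0.0474
grip_force: 84.3
t 12.75 p [ 1.0371 -0.1015  0.5255] q [-0.188  0.914  0.055  0.071  1.633 -1.408] open 47.4 grip 84.3 
z [ 0.516 -0.026 -0.856] tilt 0.517 tiltyaw -0.05 yaxis [0.281 0.949 0.141] F [-0.4 -0.8 -1. ] Ftool [ 0.6 -1.   0.7] Mtool [ 0.13  0.38 -0.  ]
[-33.09953276   8.76216987  20.6795868 ]
```

```bash
cat >> h.py <<'E'
SEAT=np.array([.6197,.2765,.105]); YAW=-.065
HT=np.array([.0055,0,.0172])  # hub origin in tool frame
def hub(off=(0,0,0.06)):
    """shift in tool mm to bring hub origin to seat-frame offset; prints present offset"""
    o,R=st(); Rs=seatR(YAW)
    h=o['tool_pos']+R@HT; l=Rs.T@(h-SEAT)
    d=R.T@(SEAT+Rs@np.asarray(off)-h)*1000
    print("hub in seat mm",(l*1000).round(1),"shift",d.round(1),"axis err (seat x,y)",(Rs.T@-R[:,2])[:2].round(3))
E
python3 -m handwheel '[{"tx":-25,"ty":2,"tz":-4,"roll":0},{"tx":0,"ty":0,"tz":0,"roll":0}]'; python3 - <<'E'
from h import *; hub((0,0,.10)); o,R=st()
print(R.T@(np.array([.55,.27,.45])-o['tool_pos'])*1000)
E
```

```text
t: 12.92
tool_pos: [1.0387, -0.1051, 0.5289]
tool_rot: [0.42, 2.554, 0.083]
contact_force: [-0.4, 0.0, -0.8]
opening: 0.0474
grip_force: 84.3
t 12.92 p [ 1.0387 -0.1051  0.5289] q [-0.192  0.912  0.055  0.074  1.623 -1.412] open 47.4 grip 84.3 
z [ 0.527 -0.027 -0.85 ] tilt 0.528 tiltyaw -0.051 yaxis [0.28  0.949 0.143] F [-0.4  0.  -0.8] Ftool [ 0.8 -0.2  0.5] Mtool [0.12 0.41 0.01]
hub in seat mm [ 594.8 -352.   107.6] shift [665.9 185.   11.9] axis err (seat x,y) [ 0.003 -0.007]
t 12.92 p [ 1.0387 -0.1051  0.5289] q [-0.192  0.912  0.055  0.074  1.623 -1.412] open 47.4 grip 84.3 
z [ 0.527 -0.027 -0.85 ] tilt 0.528 tiltyaw -0.051 yaxis [0.28  0.949 0.143] F [-0.4  0.  -0.8] Ftool [ 0.8 -0.2  0.5] Mtool [0.12 0.41 0.01]
[ 549.70262535  208.1943897  -200.53208342]
```

Tilt is matched to within about 0.01 rad. Now I'll carry the hub to a point above the shaft.

```bash
python3 -m handwheel '[{"tx":16,"ty":6,"tz":-6,"roll":0},{"tx":33,"ty":12,"tz":-12,"roll":0},{"tx":33,"ty":12,"tz":-12,"roll":0},{"tx":33,"ty":12,"tz":-12,"roll":0},{"tx":33,"ty":12,"tz":-12,"roll":0},{"tx":33,"ty":12,"tz":-12,"roll":0},{"tx":33,"ty":12,"tz":-12,"roll":0},{"tx":33,"ty":12,"tz":-12,"roll":0},{"tx":33,"ty":12,"tz":-12,"roll":0},{"tx":33,"ty":12,"tz":-12,"roll":0},{"tx":33,"ty":12,"tz":-12,"roll":0},{"tx":33,"ty":12,"tz":-12,"roll":0}]';python3 -m handwheel '[{"tx":33,"ty":12,"tz":-12,"roll":0},{"tx":33,"ty":12,"tz":-12,"roll":0},{"tx":33,"ty":12,"tz":-12,"roll":0},{"tx":33,"ty":12,"tz":-12,"roll":0},{"tx":33,"ty":12,"tz":-12,"roll":0},{"tx":16,"ty":6,"tz":-6,"roll":0},{"tx":0,"ty":0,"tz":0,"roll":0}]'; python3 - <<'E'
from h import *; hub((0,0,.12))
E
```

```text
t: 13.92
tool_pos: [0.7058, 0.1451, 0.4746]
tool_rot: [0.42, 2.556, 0.084]
contact_force: [-0.3, 0.1, -1.5]
opening: 0.0476
grip_force: 84.3
t: 14.5
tool_pos: [0.5429, 0.2678, 0.449]
tool_rot: [0.414, 2.558, 0.088]
contact_force: [0.3, -0.2, -1.4]
opening: 0.0474
grip_force: 84.3
t 14.5 p [0.5429 0.2678 0.449 ] q [ 0.45  -0.334  1.675 -0.259  1.311 -0.795] open 47.4 grip 84.3 
z [ 0.525 -0.022 -0.851] tilt 0.525 tiltyaw -0.041 yaxis [0.275 0.951 0.145] F [ 0.3 -0.2 -1.4] Ftool [ 0.4 -0.3  1.4] Mtool [ 0.1   0.44 -0.  ]
hub in seat mm [112.4 -12.1 314.9] shift [110.  -19.3 195.6] axis err (seat x,y) [ 0.005 -0.012]
```

```bash
python3 -m handwheel '[{"tx":18,"ty":-3,"tz":33,"roll":0},{"tx":18,"ty":-3,"tz":33,"roll":0},{"tx":18,"ty":-3,"tz":33,"roll":0},{"tx":18,"ty":-3,"tz":33,"roll":0},{"tx":18,"ty":-3,"tz":33,"roll":0},{"tx":20,"ty":-4,"tz":30,"roll":0},{"tx":0,"ty":0,"tz":0,"roll":0}]'; python3 - <<'E'
from h import *; hub((0,0,.07))
p,d=optics.get_image("scene"); q,d2=optics.get_image("top"); np.savez("s2.npz",p=p,d=d,q=q,d2=d2)
c=lambda im,u,v,w: cv2.resize(im[v-w:v+w,u-w:u+w,::-1],(390,390),interpolation=cv2.INTER_CUBIC)
cv2.imwrite("pics/appr.png",np.hstack([c(q,235,160,45),c(p,290,155,55)]))
E
```

```text
t: 15.08
tool_pos: [0.5497, 0.2738, 0.2125]
tool_rot: [0.421, 2.572, 0.071]
contact_force: [-1.0, -1.0, -4.7]
opening: 0.0476
grip_force: 84.2
t 15.08 p [0.5497 0.2738 0.2125] q [ 0.457 -0.221  1.968 -0.32   0.943 -0.659] open 47.6 grip 84.2 
z [ 0.511 -0.033 -0.859] tilt 0.512 tiltyaw -0.064 yaxis [0.283 0.95  0.132] F [-1.  -1.  -4.7] Ftool [ 2.8 -1.8  3.6] Mtool [0.17 0.56 0.01]
hub in seat mm [ -7.8  -5.8 111. ] shift [-6.9  7.8 40.8] axis err (seat x,y) [ 0.022 -0.001]
```

View pics/appr.png

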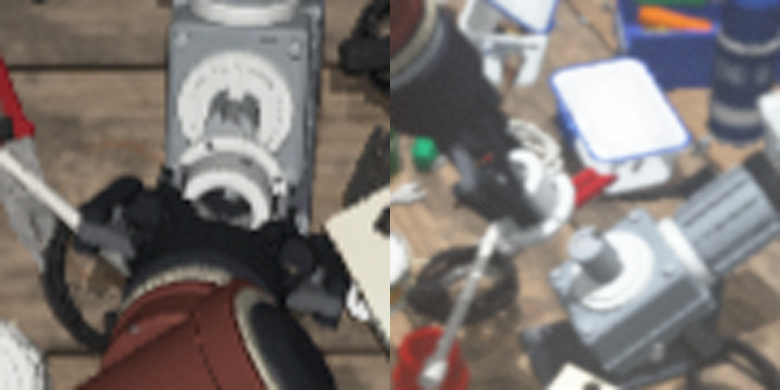

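The hub is held with its flange facing the shaft, at top crop (225,190) and scene crop (545,195), roughly coaxial. I'll fit the hub position from depth relative to the shaft.

```bash
python3 - <<'E'
from h import *
o,R=st(); Z=np.load("s2.npz"); pred=o['tool_pos']+R@HT
ax=-R[:,2]
for n,p,d,seat in(("top",Z['q'],Z['d2'],[.6187,.2767,.105]),("scene",Z['p'],Z['d'],[.6208,.2764,.105])):
    P=pts(n,d); c=pred+ax*.021
    g=p.astype(int); m=(np.linalg.norm(P-c,axis=-1)<.045)&(g.min(-1)>125)&(g.max(-1)-g.min(-1)<40)&(((P-pred)@ax)<.048)&(((P-pred)@ax)>-.008)
    Q=P[m]
    def f(v):
        h=pred+R@v; l=Q-h; z=l@ax; r=np.linalg.norm(l-z[:,None]*ax,axis=1)
        def cyl(r0,z0,z1):
            a=r-r0; b=np.maximum(z0-z,z-z1); return np.hypot(np.maximum(a,0),np.maximum(b,0))+np.minimum(np.maximum(a,b),0)
        s=np.minimum(cyl(.032,0,.008),cyl(.025,0,.042)); return np.maximum(s,np.minimum(0.0162-r,.02))
    s=least_squares(f,[0,0,0],loss='cauchy',f_scale=.002)
    print(n,m.sum(),"corr tool mm",(s.x*1000).round(1),"med",np.median(abs(f(s.x))))
    print(" hub in seat",(seatR(YAW).T@(pred+R@s.x-seat)*1000).round(1))
E
```

```text
t 15.18 p [0.5543 0.2758 0.2234] q [ 0.457 -0.226  1.957 -0.321  0.942 -0.661] open 47.8 grip 84.3 
z [ 0.523 -0.027 -0.852] tilt 0.524 tiltyaw -0.052 yaxis [0.28  0.95  0.142] F [ 1.3  0.4 -0.9] Ftool [-0.5  0.6  1.5] Mtool [ 0.07  0.35 -0.01]
top 288 corr tool mm [-2.9  1.7  2.1] med 0.0016165995262467578
 hub in seat [  6.   -2.6 115.2]
scene 302 corr tool mm [ 5.7 -3.8 -0.2] med 0.0012236327619881485
 hub in seat [ -5.5  -5.5 118.6]
```

```bash
python3 - <<'E'
from h import *
hub((0,0,.055))
o,R=st(); Z=np.load("s2.npz"); H=o['tool_pos']+R@HT; Rs=seatR(YAW)
t=np.linspace(0,2*np.pi,60)
def circ(c,M,r,z): return c+(np.stack([r*np.cos(t),r*np.sin(t),0*t+z],1)*[1,1,1])@M.T
M=R@np.diag([1,-1,-1])
out=[]
for n,im,u,v,w in(("top",Z['q'],235,150,32),("scene",Z['p'],290,155,40)):
    s=390/(2*w); a=cv2.resize(im[v-w:v+w,u-w:u+w,::-1],(390,390),interpolation=cv2.INTER_CUBIC)
    for C,col in((circ(H,M,.032,0),(0,0,255)),(circ(H,M,.025,.042),(0,255,0)),(circ(SEAT,Rs,.015,.042),(255,0,255)),(circ(SEAT,Rs,.027,0),(0,255,255))):
        q=(proj(n,C)-[u-w,v-w]+.5)*s
        cv2.polylines(a,[q.astype(np.int32)],True,col,1)
    out.append(a)
cv2.imwrite("pics/ovl.png",np.hstack(out))
E
```

```text
t 15.18 p [0.5543 0.2758 0.2234] q [ 0.457 -0.226  1.957 -0.321  0.942 -0.661] open 47.8 grip 84.3 
z [ 0.523 -0.027 -0.852] tilt 0.524 tiltyaw -0.052 yaxis [0.28  0.95  0.142] F [ 1.3  0.4 -0.9] Ftool [-0.5  0.6  1.5] Mtool [ 0.07  0.35 -0.01]
hub in seat mm [  1.9  -3.4 117.8] shift [ 2.2  2.5 62.9] axis err (seat x,y) [ 0.007 -0.007]
t 15.18 p [0.5543 0.2758 0.2234] q [ 0.457 -0.226  1.957 -0.321  0.942 -0.661] open 47.8 grip 84.3 
z [ 0.523 -0.027 -0.852] tilt 0.524 tiltyaw -0.052 yaxis [0.28  0.95  0.142] F [ 1.3  0.4 -0.9] Ftool [-0.5  0.6  1.5] Mtool [ 0.07  0.35 -0.01]
```

View pics/ovl.png

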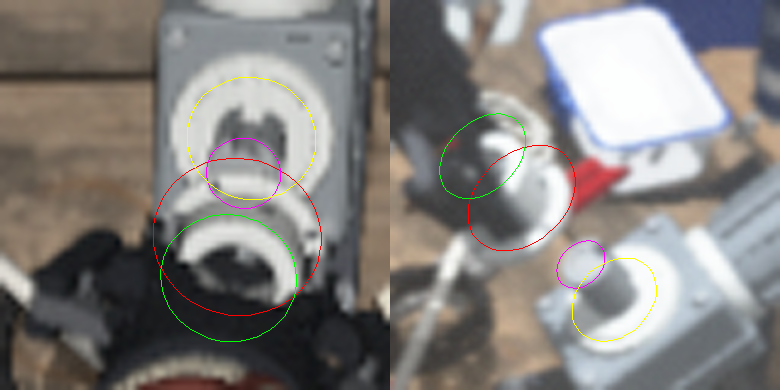

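Overlay result: the shaft-end prediction matches (scene crop (580,263)). The hub sits about 3 mm more toward the robot and to the right of the prediction in the top view. I'll correct for that and approach, then feel.

```bash
sed -i 's/^HT=.*/HT=np.array([.008,-.001,.0172])/' h.py; python3 -c "
from h import *; hub((0,0,.052))"
```

```text
t 15.18 p [0.5543 0.2758 0.2234] q [ 0.457 -0.226  1.957 -0.321  0.942 -0.661] open 47.8 grip 84.3 
z [ 0.523 -0.027 -0.852] tilt 0.524 tiltyaw -0.052 yaxis [0.28  0.95  0.142] F [ 1.3  0.4 -0.9] Ftool [-0.5  0.6  1.5] Mtool [ 0.07  0.35 -0.01]
hub in seat mm [ -0.7  -3.7 117.8] shift [-0.3  3.5 65.9] axis err (seat x,y) [ 0.007 -0.007]
```

```bash
python3 -m handwheel '[{"tx":0,"ty":1,"tz":20,"roll":0},{"tx":0,"ty":1,"tz":25,"roll":0},{"tx":0,"ty":1.5,"tz":15,"roll":0},{"tx":0,"ty":0,"tz":6,"roll":0},{"tx":0,"ty":0,"tz":0,"roll":0},{"tx":0,"ty":0,"tz":0,"roll":0}]'; python3 -c "
from h import *; hub((0,0,.034))"
```

```text
t: 15.68
tool_pos: [0.5916, 0.2785, 0.1723]
tool_rot: [0.42, 2.552, 0.086]
contact_force: [0.0, 0.9, -1.4]
opening: 0.0473
grip_force: 84.2
t 15.68 p [0.5916 0.2785 0.1723] q [ 0.43  -0.095  1.933 -0.336  0.827 -0.646] open 47.3 grip 84.2 
z [ 0.528 -0.025 -0.849] tilt 0.529 tiltyaw -0.046 yaxis [0.279 0.949 0.146] F [ 0.   0.9 -1.4] Ftool [1.  0.7 1.2] Mtool [ 0.15  0.43 -0.  ]
hub in seat mm [ 3.8  1.5 54.8] shift [ 3.2 -2.6 20.8] axis err (seat x,y) [ 0.001 -0.01 ]
```

```bash
python3 -m handwheel '[{"tx":3,"ty":-2,"tz":3,"roll":0},{"tx":0,"ty":0,"tz":3,"roll":0},{"tx":0,"ty":0,"tz":3,"roll":0},{"tx":0,"ty":0,"tz":0,"roll":0},{"tx":0,"ty":0,"tz":0,"roll":0}]'; python3 -c "
from h import *; hub((0,0,.034))"
```

```text
t: 16.1
tool_pos: [0.5917, 0.2768, 0.1593]
tool_rot: [0.42, 2.556, 0.083]
contact_force: [0.4, -0.6, -1.5]
opening: 0.0475
grip_force: 84.3
t 16.1 p [0.5917 0.2768 0.1593] q [ 0.427 -0.081  1.941 -0.34   0.809 -0.642] open 47.5 grip 84.3 
z [ 0.525 -0.026 -0.851] tilt 0.525 tiltyaw -0.049 yaxis [0.279 0.95  0.143] F [ 0.4 -0.6 -1.5] Ftool [ 0.3 -0.6  1.4] Mtool [ 0.14  0.37 -0.01]
hub in seat mm [-3.  -0.2 43.7] shift [-2.9  1.   9.7] axis err (seat x,y) [ 0.005 -0.008]
```

```bash
python3 -m handwheel '[{"tx":-1.5,"ty":0.5,"tz":2,"roll":0},{"tx":0,"ty":0,"tz":2,"roll":0},{"tx":0,"ty":0,"tz":2,"roll":0},{"tx":0,"ty":0,"tz":0,"roll":0}]'; python3 -c "
from h import *; hub((0,0,.034))";  python3 -m handwheel '[{"tx":0,"ty":0,"tz":0,"roll":0}]'; python3 -c "
from h import *; hub((0,0,.034))"
```

```text
t: 16.43
tool_pos: [0.5962, 0.2766, 0.1545]
tool_rot: [0.42, 2.557, 0.083]
contact_force: [0.1, 0.4, -3.0]
opening: 0.0477
grip_force: 84.3
t 16.43 p [0.5962 0.2766 0.1545] q [ 0.423 -0.066  1.936 -0.34   0.799 -0.642] open 47.7 grip 84.3 
z [ 0.524 -0.026 -0.851] tilt 0.525 tiltyaw -0.05 yaxis [0.279 0.949 0.143] F [ 0.1  0.4 -3. ] Ftool [ 1.5 -0.   2.6] Mtool [0.12 0.43 0.03]
hub in seat mm [-1.7 -0.2 37.3] shift [-1.6  0.6  3.2] axis err (seat x,y) [ 0.006 -0.008]
t: 16.52
tool_pos: [0.5962, 0.2766, 0.1548]
tool_rot: [0.42, 2.557, 0.083]
contact_force: [0.2, 0.0, -2.7]
opening: 0.0476
grip_force: 84.3
t 16.52 p [0.5962 0.2766 0.1548] q [ 0.423 -0.066  1.936 -0.34   0.799 -0.642] open 47.6 grip 84.3 
z [ 0.525 -0.026 -0.851] tilt 0.525 tiltyaw -0.05 yaxis [0.279 0.949 0.143] F [ 0.2  0.  -2.7] Ftool [ 1.2 -0.3  2.4] Mtool [ 0.1   0.47 -0.02]
hub in seat mm [-1.6 -0.2 37.5] shift [-1.5  0.5  3.5] axis err (seat x,y) [ 0.006 -0.008]
```

```bash
python3 -m handwheel '[{"tx":-0.8,"ty":0.3,"tz":2,"roll":0},{"tx":0,"ty":0,"tz":2,"roll":0},{"tx":0,"ty":0,"tz":2,"roll":0},{"tx":0,"ty":0,"tz":0,"roll":0}]'; python3 -c "
from h import *; hub((0,0,.02))"
```

```text
t: 16.85
tool_pos: [0.5999, 0.2765, 0.1496]
tool_rot: [0.42, 2.557, 0.083]
contact_force: [0.6, 2.1, -3.6]
opening: 0.0475
grip_force: 84.3
t 16.85 p [0.5999 0.2765 0.1496] q [ 0.42  -0.052  1.932 -0.341  0.789 -0.642] open 47.5 grip 84.3 
z [ 0.524 -0.026 -0.851] tilt 0.525 tiltyaw -0.05 yaxis [0.279 0.95  0.143] F [ 0.6  2.1 -3.6] Ftool [2.  1.6 3.3] Mtool [0.05 0.68 0.03]
hub in seat mm [-1.2  0.  31.1] shift [-1.2  0.2 11.1] axis err (seat x,y) [ 0.006 -0.008]
```

```bash
python3 -m handwheel '[{"tx":0.4,"ty":0.5,"tz":2,"roll":0},{"tx":0,"ty":0,"tz":2,"roll":0},{"tx":0,"ty":0,"tz":1.5,"roll":0},{"tx":0,"ty":0,"tz":0,"roll":0}]'; python3 -c "
from h import *; hub((0,0,.018))"
```

```text
t: 17.18
tool_pos: [0.6028, 0.2769, 0.145]
tool_rot: [0.42, 2.557, 0.083]
contact_force: [-0.6, -0.1, -3.8]
opening: 0.0476
grip_force: 84.3
t 17.18 p [0.6028 0.2769 0.145 ] q [ 0.419 -0.041  1.929 -0.344  0.781 -0.639] open 47.6 grip 84.3 
z [ 0.524 -0.026 -0.851] tilt 0.525 tiltyaw -0.05 yaxis [0.279 0.949 0.143] F [-0.6 -0.1 -3.8] Ftool [ 2.3 -0.8  2.9] Mtool [ 0.17  0.78 -0.02]
hub in seat mm [-1.2  0.6 25.8] shift [-1.4 -0.3  7.8] axis err (seat x,y) [ 0.006 -0.008]
```

```bash
python3 -m handwheel '[{"tx":0.3,"ty":-0.2,"tz":2,"roll":0},{"tx":0,"ty":0,"tz":2,"roll":0},{"tx":0,"ty":0,"tz":2,"roll":0},{"tx":0,"ty":0,"tz":0,"roll":0}]'; python3 -c "
from h import *; hub((0,0,.018))"; python3 -m handwheel '[{"tx":0,"ty":0,"tz":1.5,"roll":0},{"tx":0,"ty":0,"tz":1.5,"roll":0},{"tx":0,"ty":0,"tz":0,"roll":0}]'; python3 -c "
from h import *; hub((0,0,.018))"
```

```text
t: 17.52
tool_pos: [0.6058, 0.2767, 0.1399]
tool_rot: [0.42, 2.556, 0.083]
contact_force: [-1.2, -0.2, -4.0]
opening: 0.0476
grip_force: 84.3
t 17.52 p [0.6058 0.2767 0.1399] q [ 0.416 -0.028  1.926 -0.346  0.77  -0.638] open 47.6 grip 84.3 
z [ 0.525 -0.026 -0.851] tilt 0.526 tiltyaw -0.049 yaxis [0.279 0.949 0.143] F [-1.2 -0.2 -4. ] Ftool [ 2.9 -1.1  2.8] Mtool [ 0.16  0.73 -0.03]
hub in seat mm [-1.3  0.5 19.8] shift [-1.4 -0.2  1.8] axis err (seat x,y) [ 0.005 -0.008]
t: 17.77
tool_pos: [0.6073, 0.2767, 0.1377]
tool_rot: [0.42, 2.557, 0.083]
contact_force: [-2.8, 0.5, -2.1]
opening: 0.0473
grip_force: 84.7
t 17.77 p [0.6073 0.2767 0.1377] q [ 0.415 -0.023  1.925 -0.346  0.766 -0.637] open 47.3 grip 84.7 
z [ 0.525 -0.026 -0.851] tilt 0.525 tiltyaw -0.049 yaxis [0.279 0.949 0.143] F [-2.8  0.5 -2.1] Ftool [ 3.5 -0.6  0.3] Mtool [0.29 0.86 0.03]
hub in seat mm [-1.3  0.7 17.2] shift [-1.4 -0.3 -0.8] axis err (seat x,y) [ 0.005 -0.008]
```

Key contact on the shaft end is at 17–18 mm as expected. Now I'll turn in small steps under a light press, compensating for the offset.

```bash
python3 -m handwheel '[{"tx":0.3,"ty":0,"tz":1.5,"roll":0},{"tx":0.1,"ty":0.7,"tz":0,"roll":-0.1},{"tx":0.1,"ty":0.7,"tz":0.2,"roll":-0.1},{"tx":0,"ty":0,"tz":0,"roll":0}]'; python3 -c "
from h import *; hub((0,0,.018))"; 
```

```text
t: 18.1
tool_pos: [0.6082, 0.278, 0.1364]
tool_rot: [0.16, 2.583, 0.009]
contact_force: [-1.7, -1.2, -2.4]
opening: 0.0474
grip_force: 84.4
t 18.1 p [0.6082 0.278  0.1364] q [ 0.417 -0.017  1.922 -0.349  0.763 -0.835] open 47.4 grip 84.4 
z [ 0.525 -0.026 -0.851] tilt 0.526 tiltyaw -0.05 yaxis [0.112 0.993 0.039] F [-1.7 -1.2 -2.4] Ftool [ 2.5 -1.5  1.2] Mtool [0.26 0.7  0.03]
hub in seat mm [-1.3  0.4 15.6] shift [-1.3 -0.3 -2.5] axis err (seat x,y) [ 0.005 -0.008]
```

```bash
python3 -m handwheel '[{"tx":0.2,"ty":0,"tz":1,"roll":0},{"tx":0,"ty":0,"tz":1,"roll":0},{"tx":0,"ty":0,"tz":0,"roll":0}]'; python3 -c "
from h import *; hub((0,0,.018))"; 
```

```text
t: 18.35
tool_pos: [0.6093, 0.278, 0.1345]
tool_rot: [0.164, 2.582, 0.011]
contact_force: [-0.8, -0.2, -2.7]
opening: 0.0476
grip_force: 84.4
t 18.35 p [0.6093 0.278  0.1345] q [ 0.416 -0.013  1.921 -0.35   0.759 -0.831] open 47.6 grip 84.4 
z [ 0.525 -0.026 -0.85 ] tilt 0.526 tiltyaw -0.049 yaxis [0.115 0.993 0.041] F [-0.8 -0.2 -2.7] Ftool [ 2.  -0.3  1.9] Mtool [ 0.1   0.59 -0.03]
hub in seat mm [-1.4  0.5 13.4] shift [-1.4 -0.4 -4.6] axis err (seat x,y) [ 0.005 -0.008]
```

```bash
python3 -m handwheel '[{"tx":0.2,"ty":0,"tz":1.5,"roll":0},{"tx":0,"ty":0,"tz":1.5,"roll":0},{"tx":0,"ty":0,"tz":1,"roll":0},{"tx":0,"ty":0,"tz":0,"roll":0}]'; python3 -c "
from h import *; hub((0,0,.018))"; 
```

```text
t: 18.68
tool_pos: [0.6112, 0.2781, 0.1309]
tool_rot: [0.163, 2.583, 0.01]
contact_force: [0.4, -0.3, -3.0]
opening: 0.0476
grip_force: 84.4
t 18.68 p [0.6112 0.2781 0.1309] q [ 0.414 -0.005  1.919 -0.351  0.753 -0.831] open 47.6 grip 84.4 
z [ 0.525 -0.026 -0.85 ] tilt 0.526 tiltyaw -0.049 yaxis [0.114 0.993 0.04 ] F [ 0.4 -0.3 -3. ] Ftool [ 1.2 -0.3  2.8] Mtool [ 0.11  0.46 -0.04]
hub in seat mm [-1.6  0.7  9.4] shift [-1.6 -0.5 -8.6] axis err (seat x,y) [ 0.005 -0.009]
```

It dropped into the keyway, with almost no axial force below 18 mm. I'll slide it home in gentle steps.

```bash
python3 -m handwheel '[{"tx":0,"ty":0,"tz":2,"roll":0},{"tx":0,"ty":0,"tz":2,"roll":0},{"tx":0,"ty":0,"tz":1.5,"roll":0},{"tx":0,"ty":0,"tz":0,"roll":0}]'; python3 -c "
from h import *; hub((0,0,0))"; python3 -m handwheel '[{"tx":0,"ty":0,"tz":1,"roll":0},{"tx":0,"ty":0,"tz":1,"roll":0},{"tx":0,"ty":0,"tz":0,"roll":0}]'; python3 -c "
from h import *; hub((0,0,0))"
```

```text
t: 19.02
tool_pos: [0.614, 0.278, 0.1261]
tool_rot: [0.162, 2.583, 0.01]
contact_force: [0.9, 0.5, -3.2]
opening: 0.0473
grip_force: 84.4
t 19.02 p [0.614  0.278  0.1261] q [ 0.412  0.007  1.916 -0.353  0.744 -0.83 ] open 47.3 grip 84.4 
z [ 0.525 -0.026 -0.851] tilt 0.526 tiltyaw -0.049 yaxis [0.114 0.993 0.04 ] F [ 0.9  0.5 -3.2] Ftool [0.9 0.4 3.2] Mtool [ 0.01  0.43 -0.04]
hub in seat mm [-1.8  0.8  3.7] shift [-1.9 -0.7  3.7] axis err (seat x,y) [ 0.005 -0.009]
t: 19.27
tool_pos: [0.615, 0.2779, 0.1245]
tool_rot: [0.162, 2.583, 0.01]
contact_force: [-0.4, -0.7, -2.8]
opening: 0.0474
grip_force: 84.4
t 19.27 p [0.615  0.2779 0.1245] q [ 0.411  0.011  1.915 -0.353  0.741 -0.83 ] open 47.4 grip 84.4 
z [ 0.525 -0.026 -0.851] tilt 0.526 tiltyaw -0.049 yaxis [0.114 0.993 0.04 ] F [-0.4 -0.7 -2.8] Ftool [ 1.7 -0.8  2.2] Mtool [ 0.05  0.43 -0.03]
hub in seat mm [-1.8  0.7  1.9] shift [-1.9 -0.6  1.9] axis err (seat x,y) [ 0.005 -0.008]
```

```bash
python3 -m handwheel '[{"tx":0,"ty":0,"tz":1,"roll":0},{"tx":0,"ty":0,"tz":1,"roll":0},{"tx":0,"ty":0,"tz":0,"roll":0}]'; python3 -c "
from h import *; hub((0,0,0))"; python3 -m handwheel '[{"tx":0,"ty":0,"tz":1,"roll":0},{"tx":0,"ty":0,"tz":0,"roll":0}]'; python3 -c "
from h import *; hub((0,0,0))"
```

```text
t: 19.52
tool_pos: [0.616, 0.2778, 0.1228]
tool_rot: [0.162, 2.583, 0.01]
contact_force: [-0.5, -1.4, -2.2]
opening: 0.0471
grip_force: 84.4
t 19.52 p [0.616  0.2778 0.1228] q [ 0.41   0.015  1.914 -0.354  0.738 -0.829] open 47.1 grip 84.4 
z [ 0.525 -0.026 -0.851] tilt 0.526 tiltyaw -0.049 yaxis [0.114 0.993 0.04 ] F [-0.5 -1.4 -2.2] Ftool [ 1.4 -1.6  1.7] Mtool [ 0.03  0.47 -0.02]
hub in seat mm [-1.9  0.8 -0. ] shift [-1.9 -0.6 -0.1] axis err (seat x,y) [ 0.005 -0.008]
t: 19.68
tool_pos: [0.6161, 0.2779, 0.1225]
tool_rot: [0.163, 2.584, 0.009]
contact_force: [-7.2, -1.4, 3.5]
opening: 0.0471
grip_force: 85.3
t 19.68 p [0.6161 0.2779 0.1225] q [ 0.41   0.016  1.914 -0.354  0.739 -0.829] open 47.1 grip 85.3 
z [ 0.524 -0.026 -0.851] tilt 0.525 tiltyaw -0.05 yaxis [0.114 0.993 0.04 ] F [-7.2 -1.4  3.5] Ftool [ 4.1 -2.1 -6.7] Mtool [0.33 0.94 0.01]
hub in seat mm [-2.   0.8 -0.3] shift [-2.  -0.6 -0.3] axis err (seat x,y) [ 0.006 -0.008]
```

Firm seating at z≈0. Now I'll release and back off along the shaft.

```bash
python3 -m handwheel '[{"tx":0,"ty":0,"tz":0.5,"roll":0},{"tx":0,"ty":0,"tz":0,"roll":0},{"tx":0,"ty":0,"tz":0,"roll":0},{"tx":0,"ty":0,"tz":0,"roll":0},{"tx":0,"ty":0,"tz":0,"roll":0},{"tx":0,"ty":0,"tz":0,"roll":0}]' 75; python3 -c "
from h import *; st()"; python3 -m handwheel '[{"tx":0,"ty":0,"tz":-5,"roll":0},{"tx":0,"ty":0,"tz":-10,"roll":0},{"tx":0,"ty":0,"tz":-20,"roll":0},{"tx":0,"ty":0,"tz":-35,"roll":0},{"tx":0,"ty":0,"tz":-40,"roll":0},{"tx":0,"ty":0,"tz":-40,"roll":0},{"tx":0,"ty":0,"tz":-40,"roll":0},{"tx":0,"ty":0,"tz":-40,"roll":0},{"tx":0,"ty":0,"tz":0,"roll":0}]'; python3 - <<'E'
from h import *; st()
p,d=optics.get_image("scene"); q,d2=optics.get_image("top")
c=lambda im,u,v,w: cv2.resize(im[v-w:v+w,u-w:u+w,::-1],(390,390),interpolation=cv2.INTER_CUBIC)
cv2.imwrite("pics/done.png",np.hstack([c(q,240,140,40),c(p,300,175,45)]))
E
```

```text
t: 20.18
tool_pos: [0.6169, 0.2778, 0.1218]
tool_rot: [0.162, 2.583, 0.01]
contact_force: [0.2, 0.5, -0.2]
opening: 0.0751
grip_force: 0.0
t 20.18 p [0.6169 0.2778 0.1218] q [ 0.41   0.018  1.913 -0.354  0.736 -0.829] open 75.1 grip 0.0 
z [ 0.525 -0.026 -0.851] tilt 0.526 tiltyaw -0.049 yaxis [0.114 0.993 0.04 ] F [ 0.2  0.5 -0.2] Ftool [0.  0.6 0.3] Mtool [ 0.    0.27 -0.01]
t: 20.93
tool_pos: [0.4959, 0.2857, 0.3297]
tool_rot: [0.162, 2.569, 0.023]
contact_force: [1.6, -0.1, 2.2]
opening: 0.0748
grip_force: 0.0
t 20.93 p [0.4959 0.2857 0.3297] q [ 0.534 -0.407  1.926 -0.322  1.148 -0.849] open 74.8 grip 0.0 
z [ 0.538 -0.017 -0.843] tilt 0.538 tiltyaw -0.032 yaxis [0.111 0.993 0.05 ] F [ 1.6 -0.1  2.2] Ftool [-2.5  0.2 -1. ] Mtool [-0.06  0.2  -0.01]
```

View pics/done.png

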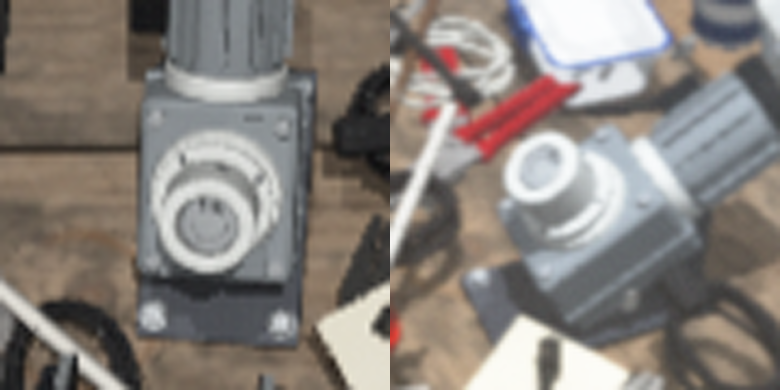

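The hub is fully home: its top is level with the shaft end (top crop (208,225), scene crop (545,165)). The robot is clear, so I'm handing in.

```bash
python3 -c "
from station import ctrl
print(ctrl.finish_job())"
```

```text
the job is handed in; nothing more can be done
None
```

The hub is fully home on the leaning shaft with its key in the keyway, released with the arm clear, and the job was handed in at about 21 s; the final pictures confirm the fit, no verdict was returned, and I did not re-measure the bystanders.

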